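Pin the jamb block and hold the hinge leaf to it

TASK

Lock the jamb block in its fixture by taking the loose steel pin out of the drilled wooden block and pushing it fully home through the block's foot into the fixture. Then pick up the batten with the hinge leaf and bring its single knuckle into the gap between the two knuckles on the jamb block, leaf level, so that the three holes line up for a hinge pin. Finish while holding the leaf there, still and clear of the jamb so that only the gripper carries it, and leave the other things on the bench where they are.

Things in the scene. Friction and masses are not known exactly. Their poses are not given: they have to be found in the camera images.
- fixture: dark steel fixture, fixed to the bench, base 80 x 200 x 20 mm; its origin lies on the bench directly below the middle of the hinge axis; local x points from the hinge axis to the jamb block (roughly away from the robot), local y along the hinge axis, z up. In its frame the base spans x -4 to 76, y -75 to 125 mm. It carries the jamb block, a wooden block 36 x 100 mm (x 18 to 54, y -50 to 50 mm) with its top at z 78 mm, and a hinge leaf on top of it.
- jamb (a joint): how far the jamb block with its hinge leaf and foot has slid along the fixture's y (m), range -0.015 to 0.015, stiff (about 6 N), starts at 0, where the holes of the foot and of the base line up; the pin locks it there
- pin_hole (a point): mouth of the pin hole in the fixture, at the top of the jamb block's steel foot, 32 mm above the bench, 40 mm beyond the jamb block's +y end (fixture frame x 34, y 90 mm); 12 mm wide, vertical, going 12 mm through the foot and 20 mm through the base; axes as the fixture
- jamb_axis (a point): point on the hinge axis midway between the two knuckles of the jamb block, 78 mm above the bench. Axes as the fixture: y runs along the hinge axis. The knuckles are tubes of 20 mm outside and 12 mm inside diameter, each 20 mm long, from 22 to 42 mm either side of this point, so the gap between them is 44 mm. The front of the wooden jamb block is 18 mm behind this point (+x); in front and above it is free.
- leaf: loose hinge leaf screwed on a wooden batten 80 x 50 x 28 mm (local x, y, z), about 0.2 kg, lying flat on the bench; origin at the centre of the batten's underside; local x points to the knuckle. Grip it across its 50 mm width (along local y) near the middle. A steel plate stands 2 mm over the batten's top.
- leaf_knuckle (a point): centre of the leaf's single knuckle, a tube of 20 mm outside and 12 mm inside diameter, 30 mm long along local y; 58 mm from the batten's centre along the leaf's x, 28 mm above the batten's underside; axes as the leaf
- lock_pin: loose steel retaining pin, 68 mm tall, upright in the drilled block; origin at the bottom of the tip, z up along the pin. Shank 10 mm thick with a tapered tip, 30 mm long; then a collar 22 mm wide from 30 to 34 mm; then a round grip 16 mm thick from 34 to 68 mm. Home in the fixture, the collar rests on the foot and the origin is 30 mm below point pin_hole.
- pin_block: dark wooden block 60 x 60 x 34 mm fixed to the bench with a 13 mm vertical hole at its centre, in which the pin stands with the collar on the block's top; origin at the centre of its underside
- offcut_1: bystander, leave alone: sawn hardwood offcut, 42 x 74 x 28 mm; origin under its centre
- turned_knob: bystander, leave alone: turned wooden drawer knob standing on its base, 44 mm wide, 48 mm tall; origin under its centre
- tape_measure: bystander, leave alone: pocket tape measure, 39 x 70 x 64 mm; origin under its centre
- chisel_1: bystander, leave alone: carving chisel lying across, in front of the fixture, 26 x 212 x 26 mm; origin under its centre
Mind the look-alikes: they are no part of the job. What is shaped like the leaf but blue is not meant.

How it is judged:
On the way:
1. the pin is fully home through the foot and the fixture, and let go (horizontal distance between lock_pin and pin_hole below 0.004 m and z of lock_pin in the frame of pin_hole below -0.027 m and angle between lock_pin's own z axis and vertical below 0.12 rad and contact force between lock_pin and the fingers below 0.1 N), for 0.2 s.
At the end, for the whole second after the job is handed in: Pin home within 3 mm of full depth. Leaf held still in the gripper, its knuckle centre on the jamb hinge axis within 4 mm across and in height, 6 mm along it, level and parallel within 5 degrees, pressing on jamb, fixture or pin with under 0.5 N. Jamb block shifted less than 3 mm (horizontal distance between lock_pin and pin_hole below 0.004 m and z of lock_pin in the frame of pin_hole below -0.027 m and angle between lock_pin's own z axis and vertical below 0.12 rad and value of joint jamb between -0.003 and 0.003 m and x of leaf_knuckle in the frame of jamb_axis between -0.004 and 0.004 m and z of leaf_knuckle in the frame of jamb_axis between -0.004 and 0.004 m and y of leaf_knuckle in the frame of jamb_axis between -0.006 and 0.006 m and angle between the y axis of leaf_knuckle and the y axis of jamb_axis, either way round below 0.09 rad and angle between leaf's own z axis and vertical below 0.09 rad and contact force between leaf and the fingers above 1 N and contact force between leaf and fixture below 0.5 N and contact force between leaf and lock_pin below 0.5 N and linear speed of leaf below 0.02 m/s); the arm keeps its last pose, push and grip.
It fails at once if the offcut is pushed aside (more than 30 mm) (distance of offcut_1 from where it was at the start of the episode above 0.03 m).
It fails at once if the turned knob is pushed aside (more than 30 mm) (distance of turned_knob from where it was at the start of the episode above 0.03 m).
It fails at once if the tape measure is pushed aside (more than 30 mm) (distance of tape_measure from where it was at the start of the episode above 0.03 m).
It fails at once if the chisel is pushed aside (more than 30 mm) (distance of chisel_1 from where it was at the start of the episode above 0.03 m).
It also fails if it takes over 67 s, if anything falls off the work surface, if the arm or the gripper's body presses on something with over 40 N, if the wrist force passes 120 N, or if a joint passes its speed limit or range.

ROBOT

A 6-joint arm with a two-finger parallel gripper is mounted at the origin on a cart in front of the work surface, level with it; the furniture and walls round the work are solid. World frame = base frame: x ahead of the robot, y to its left, z up, the work surface at z = 0. Lengths are in m, angles in rad, forces in N, time in s.
With the tool pointing down it reaches from about 0.375 to 0.9 m from the base axis. Payload 3.1 kg.
Tool frame: the origin (TCP) lies at the very end of the fingers, on their centre line; the grasp point (between the pads) lies 19 mm behind it (bot.pinch_z is the distance from the TCP to the grasp point, in m); z points along the fingers, y is the line along which they close (so a half turn about z gives the same grasp; the last joint's range is limited). The gripper opens to 85 mm and grips with 20 to 120 N. Pads are 22 mm wide; open, the fingers measure 114 mm over their backs; the gripper's body (76 mm by 85 mm) begins 54 mm behind the grasp point. The pads swing forward as they close: fully open they stand 13 mm farther back than shut.
Start: joints at [-1.321, 0.527, 1.433, -0, 1.181, -0.178], TCP at [0.26, -0.568, 0.202] pointing down, gripper open.
Joint ranges: [-3.08, 3.08], [-0.75, 2.2], [0.22, 2.44], [-1.43, 4.57], [0, 2.65], [-2.85, 2.85]. Speed limits (rad/s): [2.79, 2.79, 3.14, 3.14, 3.14, 3.14].

INTERFACE

Orientations are given as a rotation vector (axis times angle).
In Python, from cell import bot, vision gives the robot as it stands.
- The arm moves only by the tool drive_tool, never from a script. Its arguments are lists of equal length, an entry for each row: "offset": the shift along the tool's x, y, z in mm, a list of three; "twist": the turn about the tool's z in rad. In form: {"offset": [[tx, ty, tz], ...], "twist": [twist, ...]}. A call has 1 to 12 rows; each row shifts and turns the commanded pose from where the row before left it, along the tool's axes as they then stand; what a row does not reach is not made up. A row lasts 1/12 s, in which the tool goes at most 41.7 mm and 7.16 degrees, less where a joint would pass 70% of its speed; a pose out of reach is approached as far as the arm can. A call with a gripper value outside its range is refused whole. "claw" is the opening, from 0 (shut) to 1 (fully open), set as the call begins (left out, the last holds). The fingers move at their own pace and stop on an object; "newtons" is the grip in N (left out, the last holds). Time passes only in rows, so rows that do not move let the fingers close. It gives the time, the measured TCP pose, the force, the opening and the grip force at its end, in the units of the state.
- bot.read_state(): the state, without advancing time (a new reading comes with each control period).
- vision.grab_frame(name): name is "scene" or "top" or "wrist"; returns the picture (480x640x3 uint8, red, green, blue); there is no depth.
- vision.camera_info(name): a dict with "fovy" (degrees; the focal length in pixels is half the picture's height over the tangent of half this angle, whatever the lens; pixels are square), "cx", "cy" (the principal point, pixels), "dist_coeffs" ([k1, k2, p1, p2, k3] as OpenCV has them; the pictures are not rectified), "R" (3x3) and "t" (3): a world point X has camera coordinates R X + t. Camera axes: x right, y down, z forward; pixel columns grow to the right and rows downward; lengths in m; the calibration is good to about 2 mm. A picture is of the moment at which its call begins: read the wrist's pose just before it. camera_info takes no time and is no camera call; for the wrist camera it gives the pose at the moment of the call.
- bot.hand_in(): hands the job in; it is judged then, once.
The state is a dict: "time_s": time; "joints": joint angles; "joint_velocities": joint speeds; "joint_torque": joint torques, N m; "ee_pos": TCP position; "eef_rot": TCP orientation; "wrist_force": force on the tool from outside, world axes, zero at the start; "wrist_torque": the same for the moment, N m; "grip_width": finger opening in m; "grip_force": force on a finger pad.
Only numpy, scipy, OpenCV 4.12 (cv2) and the standard library are available. Lean on these libraries where they do the work, as an engineer would, in place of code of your own. Each camera call takes 0.05 s, during which the arm holds its last target. There are 200 camera calls.

## Working session

There is one attempt and no reset: what is moved stays moved. The work goes in short steps, Python scripts to look and compute and a tool call to move; the robot and the scene stay as the last step left them, time stands still between calls to the robot, and variables do not carry over. Pictures are saved under pics/ and viewed, at most 10 in all, crops included, and the job is handed in when it is done.

Besides the shell and the picture viewer there is one more tool, called after "Emit:" by a JSON object that holds its "method" and its "body", one argument or row to a line. drive_tool: Moves the arm, as the interface text tells. Its arguments: {"type":"object","properties":{"offset":{"type":"array"},"twist":{"type":"array"},"claw":{"type":"number"},"newtons":{"type":"number"}},"required":["offset","twist"]}

```bash
mkdir -p pics && python3 - <<'E'
from cell import bot, vision
import cv2,numpy as np
for n in ("scene","top"):
    im=vision.grab_frame(n); cv2.imwrite(f"pics/{n}0.png",im[:,:,::-1])
    c=vision.camera_info(n); R=np.array(c["R"]);print(n,c["fovy"],c["cx"],c["cy"],c["dist_coeffs"],-R.T@np.array(c["t"]),R[2])
s=bot.read_state();print(s, bot.pinch_z)
E
```

```text
scene 49.41165747683349 326.7180159464096 237.46045861745108 [0.04260675 0.         0.         0.         0.        ] [0.15001335 0.72441161 0.70957224] [ 0.35826058 -0.69951424 -0.61832773]
top 53.85330615782056 318.7362232526443 234.34429059677515 [-0.09295295  0.          0.          0.          0.        ] [0.32579199 0.02413972 1.11816024] [ 0.14321278  0.00213768 -0.98968961]
{'time_s': 0.1, 'joints': array([-1.32048712e+00,  5.28379551e-01,  1.43377136e+00,  2.75543622e-05,
        1.18140327e+00, -1.78473854e-01]), 'joint_velocities': array([-0.00014037, -0.00085093, -0.00244673,  0.00066042, -0.00054355,
       -0.00172296]), 'joint_torque': array([-5.32215818e-04, -4.43305635e+01, -1.78586125e+01, -3.18711691e-04,
        3.87032764e-03,  3.48069690e-06]), 'ee_pos': array([ 0.25972656, -0.5677113 ,  0.20122852]), 'eef_rot': array([-3.06775634e+00, -6.67949711e-01,  7.05999843e-05]), 'wrist_force': array([0.5815579 , 0.06327525, 0.41845444]), 'wrist_torque': array([ 0.04188   , -0.00022454,  0.03657582]), 'grip_force': 0.0, 'grip_width': 0.08529324950460657} 0.0187
```

View pics/top0.png

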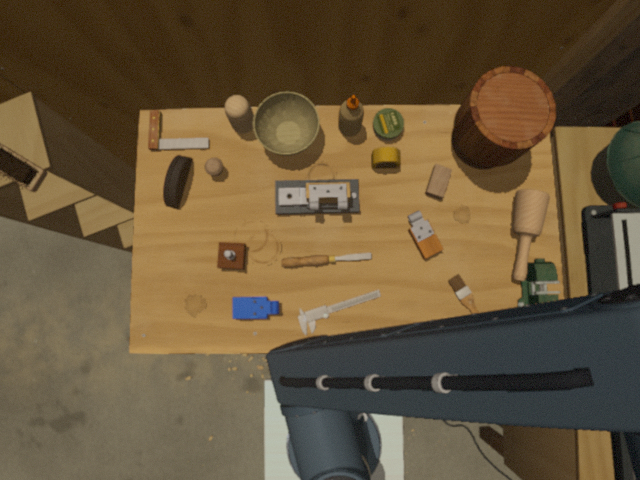

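View pics/scene0.png

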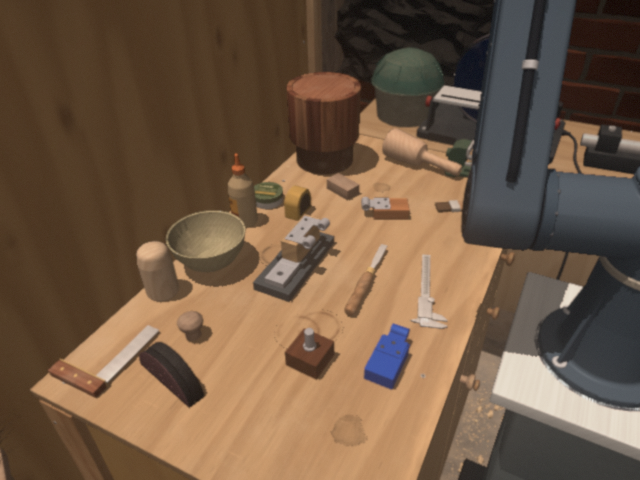

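The top view shows the fixture at about (318,197), with the foot hole to its left at about (290,196). The pin in its dark block is at (231,256). There are two leaf-shaped things: the brown batten with a steel plate at (424,235) and the blue one at (255,308). The brown one fits, because blue is excluded. I'll confirm it in an enlarged crop.

```bash
cat > h.py <<'E'
import cv2,numpy as np
from cell import bot,vision
def cam(n):
    c=vision.camera_info(n); f=240/np.tan(np.radians(c["fovy"])/2)
    K=np.array([[f,0,c["cx"]],[0,f,c["cy"]],[0,0,1]]);return K,np.array(c["dist_coeffs"]),np.array(c["R"]),np.array(c["t"])
def ray(px,C):
    K,d,R,t=C; u=cv2.undistortPoints(np.array(px,float).reshape(-1,1,2),K,d).reshape(-1,2)
    return -R.T@t, np.c_[u,np.ones(len(u))]@R
def plane(px,z,C):
    o,d=ray(px,C); return o+d*((z-o[2])/d[:,2:])
def tri(pa,Ca,pb,Cb):
    o1,d1=ray(pa,Ca);o2,d2=ray(pb,Cb);d1=d1[0];d2=d2[0]
    s=np.linalg.lstsq(np.c_[d1,-d2],o2-o1,rcond=None)[0];a=o1+s[0]*d1;b=o2+s[1]*d2
    return (a+b)/2,np.linalg.norm(a-b)
def proj(X,C):
    K,d,R,t=C; return cv2.projectPoints(np.array(X,float).reshape(-1,1,3),cv2.Rodrigues(R)[0],t,K,d)[0].reshape(-1,2)
E
python3 - <<'E'
from h import *
t=cv2.imread("pics/top0.png");s=cv2.imread("pics/scene0.png")
a=cv2.resize(t[170:280,205:455],None,fx=3.2,fy=3.2,interpolation=cv2.INTER_CUBIC)
cv2.imwrite("pics/c0.png",a)
C=cam("top");hsv=cv2.cvtColor(t,cv2.COLOR_BGR2HSV)
# fixture base: dark
g=t.max(2)
def blob(m,x0,x1,y0,y1):
    z=np.zeros_like(m,np.uint8);z[y0:y1,x0:x1]=(m[y0:y1,x0:x1]*255).astype(np.uint8)
    cs=cv2.findContours(z,0,cv2.CHAIN_APPROX_NONE)[0];return max(cs,key=cv2.contourArea)
wood=(hsv[...,0]>10)&(hsv[...,0]<22)&(hsv[...,1]>110)&(g>120)
for n,m,b,z in (("fix",(hsv[...,1]<90)|(g<80),(265,370,170,225),.02),("blk",g<100,(205,255,235,280),.034),
    ("leaf",(hsv[...,0]<11)&(hsv[...,1]>140),(400,450,205,265),.028),("leafsteel",(hsv[...,1]<70),(400,450,205,265),.03)):
    c=blob(m,*b);r=cv2.minAreaRect(c);p=plane(cv2.boxPoints(r),z,C)
    print(n,r,"\n",p[:,:2].round(4).tolist(),p.mean(0)[:2].round(4))
E
```

```text
fix ((316.4720153808594, 196.6519317626953), (34.25364303588867, 83.1268081665039), 89.13194274902344) 
 [[0.6174, 0.1301], [0.6173, -0.0689], [0.5339, -0.0678], [0.534, 0.1289]] [0.5756 0.0306]
blk ((239.02670288085938, 262.7452392578125), (20.18558692932129, 33.36186981201172), 46.2188720703125) 
 [[0.4101, 0.2555], [0.4629, 0.1999], [0.4286, 0.1673], [0.3761, 0.2227]] [0.4194 0.2113]Traceback (most recent call last):
  File "<stdin>", line 14, in <module>
  File "<stdin>", line 10, in blob
ValueError: max() iterable argument is empty
```

View pics/c0.png

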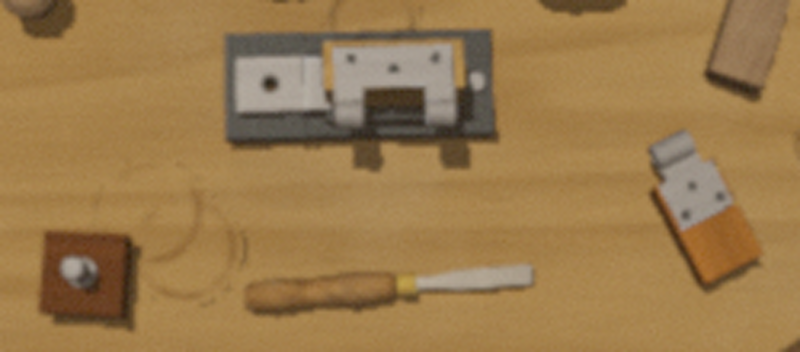

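The crop confirms it: the orange-brown wooden batten with the steel plate is the leaf, with its knuckle at crop (672,150). The pin is at crop (71,265), and the foot hole is at crop (270,83).

```bash
cat >> h.py <<'E'
from scipy.spatial.transform import Rotation as Ro
def go(p,yaw,s=None):
    """offset (tool axes, mm) and twist to reach TCP p with tool-y axis along world yaw (mod pi)"""
    s=s or bot.read_state();R=Ro.from_rotvec(s["eef_rot"]).as_matrix()
    y=np.arctan2(R[1,1],R[0,1]);d=(yaw-y+np.pi/2)%np.pi-np.pi/2
    print("  tcp",s["ee_pos"].round(4),"yawy",round(y,4),"tilt",(R[:,2]).round(3),"q",s["joints"].round(2),"t",s["time_s"])
    print("  offset mm",(R.T@(np.array(p)-s["ee_pos"])*1000).round(1),"twist",round(-d,4))
E
python3 - <<'E'
from h import *
C=cam("top");f=lambda x,y:(205+x/3.2,170+y/3.2)
for n,p,z in (("pintop",(71,265),.072),("hole",(270,83),.032),("knuckle top",(673,150),.038),("batten bot",(707,285),.028),("right",(760,250),.028),("blk",(40,233),.034),("blk2",(130,235),.034),("blk3",(127,318),.034),("chisel",(520,275),.02)):
    print(n,plane([f(*p)],z,C)[0].round(4))
print(vision.camera_info("wrist"))
s=bot.read_state();R=Ro.from_rotvec(s["eef_rot"]).as_matrix();print(R.round(3))
go([.50,-.2,.25],0)
E
```

```text
pintop [0.4387 0.2316 0.072 ]
hole [0.5753 0.0942 0.032 ]
knuckle top [ 0.5197 -0.1991  0.038 ]
batten bot [ 0.4217 -0.2217  0.028 ]
right [ 0.4466 -0.2618  0.028 ]
blk [0.4664 0.2621 0.034 ]
blk2 [0.464  0.1963 0.034 ]
blk3 [0.4039 0.1981 0.034 ]
chisel [ 0.432  -0.0866  0.02  ]
{'fovy': 60.26726695433007, 'cx': 323.8068035633193, 'cy': 246.26568153821682, 'dist_coeffs': array([-0.01007474,  0.        ,  0.        ,  0.        ,  0.        ]), 'R': array([[ 0.41527611, -0.90969378, -0.00172918],
       [-0.87299816, -0.39905753,  0.28040561],
       [-0.25577328, -0.11493618, -0.95988005]]), 't': array([-0.62367952, -0.03617394,  0.37908577])}
[[ 0.909  0.416 -0.   ]
 [ 0.416 -0.909  0.002]
 [ 0.    -0.002 -1.   ]]
  tcp [ 0.2597 -0.5677  0.2012] yawy -1.142 tilt [-0.     0.002 -1.   ] q [-1.32  0.53  1.43  0.    1.18 -0.18] t 0.1
  offset mm [ 371.4 -234.6  -48.2] twist -1.142
```

Emit:
{"method": "drive_tool", "body": {
  "offset": [
    [31,-22,-5],
    [31,-22,-5],
    [31,-22,-5],
    [31,-22,-5],
    [31,-22,-5],
    [31,-22,-5],
    [31,-22,-5],
    [31,-22,-5],
    [31,-22,-5],
    [31,-22,-5],
    [0,0,0],
    [0,0,0]
  ],
  "twist": [0,0,0,0,0,0,0,0,0,0,0,0],
  "claw": 1,
  "newtons": 40
}}

```text
time_s: 1.1
ee_pos: [0.451, -0.2375, 0.2522]
eef_rot: [3.068, 0.675, -0.0]
wrist_force: [-0.1, -0.2, 0.4]
grip_width: 0.0857
grip_force: 0.0
```

```bash
python3 - <<'E'
from h import *
C=cam("wrist");im=vision.grab_frame("wrist")[:,:,::-1];cv2.imwrite("pics/w1.png",im);np.savez("w1.npz",K=C[0],d=C[1],R=C[2],t=C[3])
hsv=cv2.cvtColor(im,cv2.COLOR_BGR2HSV)
p=proj([[.465,-.226,.028],[.5197,-.199,.038]],C);print(p)
u,v=p[0].astype(int);print(hsv[v-40:v+41:20,u-40:u+41:20].tolist())
go([.44,.10,.25],0)
E
```

```text
[[319.26283208 183.74174526]
 [317.17887582 116.7618296 ]]
[[[17, 160, 227], [17, 41, 216], [15, 39, 217], [16, 43, 218], [17, 154, 219]], [[16, 163, 210], [17, 41, 213], [16, 43, 209], [17, 42, 206], [17, 154, 217]], [[18, 162, 224], [14, 200, 216], [13, 202, 191], [13, 203, 209], [18, 151, 224]], [[17, 162, 219], [14, 205, 216], [13, 207, 190], [14, 200, 204], [16, 162, 210]], [[17, 156, 222], [17, 163, 217], [17, 157, 221], [17, 154, 220], [17, 154, 217]]]
  tcp [ 0.4504 -0.2388  0.252 ] yawy -1.1397 tilt [-0.001 -0.    -1.   ] q [-0.71  0.31  1.65 -0.    1.18  0.43] t 1.15
  offset mm [ 132.1 -312.1    1.9] twist -1.1397
```

View pics/w1.png

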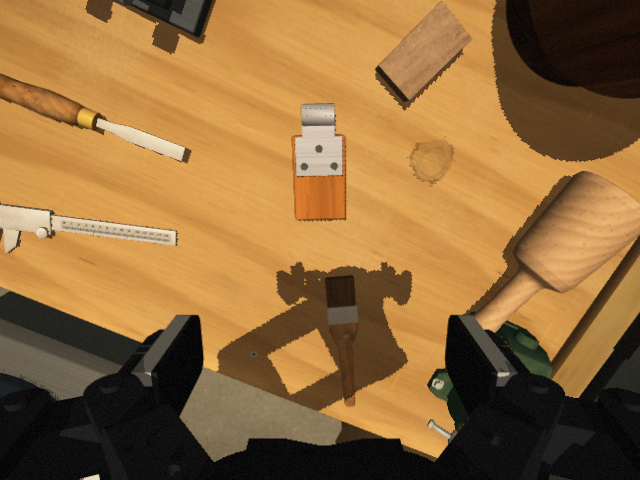

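The wrist view shows the leaf with its batten at (293..346, 136..220) and its knuckle at (318,113), and nothing is near it. The pin comes first.

Emit:
{"method": "drive_tool", "body": {
  "offset": [
    [16.3,-36.5,0],
    [16.3,-36.5,0],
    [16.3,-36.5,0],
    [16.3,-36.5,0],
    [16.3,-36.5,0],
    [16.3,-36.5,0],
    [16.3,-36.5,0],
    [16.3,-36.5,0],
    [16.3,-36.5,0],
    [16.3,-36.5,0],
    [16.3,-36.5,0],
    [0,0,0]
  ],
  "twist": [0,0,0,0,0,0,0,0,0,0,0,0]
}}

```text
time_s: 2.15
ee_pos: [0.4466, 0.2049, 0.2519]
eef_rot: [-3.065, -0.674, -0.002]
wrist_force: [0.5, -0.1, 0.6]
grip_width: 0.0854
grip_force: 0.0
```

Emit:
{"method": "drive_tool", "body": {
  "offset": [
    [0,0,0],
    [0,0,0],
    [0,0,0],
    [0,0,0],
    [0,0,0],
    [0,0,0],
    [0,0,0],
    [0,0,0],
    [0,0,0],
    [0,0,0],
    [0,0,0],
    [0,0,0]
  ],
  "twist": [-0.114,-0.114,-0.114,-0.114,-0.114,-0.114,-0.114,-0.114,-0.114,-0.114,0,0]
}}

```text
time_s: 3.15
ee_pos: [0.447, 0.1987, 0.2518]
eef_rot: [-2.229, -2.213, 0.001]
wrist_force: [0.8, -0.3, 0.5]
grip_width: 0.0854
grip_force: 0.0
```

```bash
python3 - <<'E'
from h import *
im=cv2.imread("pics/w1.png");z=np.load("w1.npz");C=(z["K"],z["d"],z["R"],z["t"])
hsv=cv2.cvtColor(im,cv2.COLOR_BGR2HSV)
def rect(m,x0,x1,y0,y1,zz,n):
    q=np.zeros(m.shape,np.uint8);q[y0:y1,x0:x1]=m[y0:y1,x0:x1]*255
    c=max(cv2.findContours(q,0,cv2.CHAIN_APPROX_NONE)[0],key=cv2.contourArea);r=cv2.minAreaRect(c)
    print(n,r);print(plane(cv2.boxPoints(r),zz,C)[:,:2].round(4).tolist(),plane([r[0]],zz,C)[0].round(4))
rect((hsv[...,0]<16)&(hsv[...,1]>180),280,360,90,235,.028,"orange")
rect((hsv[...,1]<80),280,360,128,235,.030,"plate")
rect((hsv[...,1]<80),280,360,90,127,.036,"knuckle")
go([.4387,.2,.25],0)
C=cam("wrist");im=vision.grab_frame("wrist")[:,:,::-1];cv2.imwrite("pics/w2.png",im);np.savez("w2.npz",K=C[0],d=C[1],R=C[2],t=C[3])
E
```

```text
orange ((319.13800048828125, 177.26248168945312), (83.57442474365234, 53.23381042480469), 88.83085632324219)
[[0.4944, -0.1844], [0.5159, -0.2287], [0.4454, -0.2644], [0.4225, -0.2176]] [ 0.4705 -0.2233  0.028 ]
plate ((318.5, 151.5), (47.0, 47.0), 90.0)
[[0.5023, -0.1845], [0.5204, -0.2236], [0.4818, -0.242], [0.4631, -0.2016]] [ 0.4922 -0.2128  0.03  ]
knuckle ((317.5, 115.0), (22.0, 33.0), 90.0)
[[0.5236, -0.1814], [0.5359, -0.208], [0.5188, -0.216], [0.5064, -0.189]] [ 0.5212 -0.1986  0.036 ]
  tcp [0.447  0.1987 0.2518] yawy -0.0073 tilt [-0.001 -0.001 -1.   ] q [ 0.19  0.28  1.7  -0.    1.16  0.2 ] t 3.15
  offset mm [ 1.2 -8.3  1.8] twist -0.0073
```

View pics/w2.png

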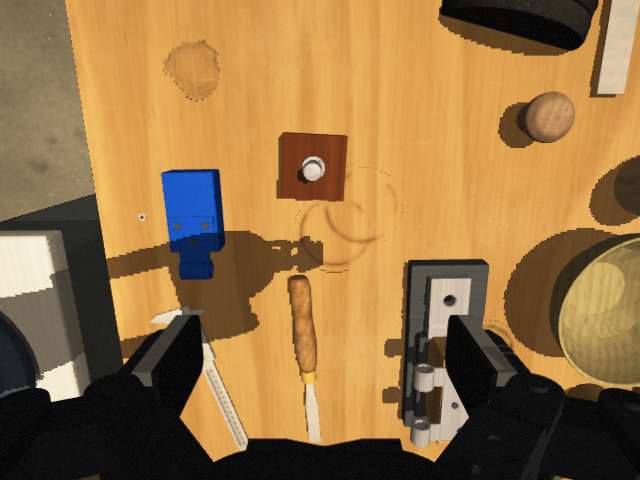

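The wrist view shows the pin top at (312,171) in its block, whose corners run from (282,133) to (344,200). The foot hole is at (449,300), and the knuckles are at about (424,377) and (420,433).

```bash
python3 - <<'E'
from h import *
im=cv2.imread("pics/w2.png");z=np.load("w2.npz");C=(z["K"],z["d"],z["R"],z["t"]);hsv=cv2.cvtColor(im,cv2.COLOR_BGR2HSV)
def mask(m,x0,x1,y0,y1):
    q=np.zeros(m.shape,np.uint8);q[y0:y1,x0:x1]=m[y0:y1,x0:x1]*255
    return max(cv2.findContours(q,0,cv2.CHAIN_APPROX_NONE)[0],key=cv2.contourArea)
c=mask((hsv[...,1]<80)&(hsv[...,2]>100),285,340,145,195);print("pin bb",cv2.boundingRect(c),cv2.minEnclosingCircle(c))
q=hsv[158:186:3,294:330:3];print(q[...,2]);
c=mask(hsv[...,2]<90,430,465,288,315);M=cv2.moments(c);h=(M["m10"]/M["m00"],M["m01"]/M["m00"]);print("hole",h,cv2.boundingRect(c),plane([h],.032,C)[0].round(4))
c=mask((hsv[...,0]<12)&(hsv[...,2]>50)&(hsv[...,1]>120),270,355,125,208);r=cv2.minAreaRect(c);print("blk",r,plane(cv2.boxPoints(r),.034,C)[:,:2].round(4).tolist(),plane([r[0]],.034,C)[0].round(4))
print("pintop",plane([(312,171)],.072,C)[0].round(4), proj([plane([(312,171)],.072,C)[0]],cam("top")))
# foot plate edges
c=mask((hsv[...,1]<60)&(hsv[...,2]>150),425,475,265,330);r=cv2.minAreaRect(c);print("foot",r,plane(cv2.boxPoints(r),.032,C)[:,:2].round(4).tolist())
E
```

```text
pin bb (302, 156, 23, 25) ((312.6666564941406, 168.1666717529297), 12.388497352600098)
[[116 119 123 120 112 226 224 226 219 116 117 119]
 [117 119 124 124 222  94  83  88 165 204 116 116]
 [115 120 124 209  83 214 226 215 102 209 158 122]
 [111 118 121  93 211 228 230 233 228 128 176 114]
 [115 106  49 146 206 217 227 231 232 160 174 114]
 [114  75  51 108 215 217 223 224 218 195 125 115]
 [115  78  49  47 205 208 205 203 207 157 122 126]
 [113  84  49  48  70 186 203 196 105 117 118 127]
 [119 117 121  77  45 114 110 115 112 121 120 126]
 [117 119 115 118 116 109 112 116 112 119 121 125]]
hole (449.32876712328766, 299.95205479452056) (444, 295, 12, 11) [0.5746 0.0971 0.032 ]
blk ((312.8359680175781, 166.444580078125), (64.59347534179688, 65.4972152709961), 2.726311206817627) [[0.4041, 0.2046], [0.4092, 0.2644], [0.4678, 0.2613], [0.4653, 0.2011]] [0.4366 0.2335 0.034 ]
pintop [0.4369 0.2333 0.072 ] [[226.39974494 253.61460588]]
foot ((449.5, 303.5), (51.0, 41.0), 90.0) [[0.5522, 0.1213], [0.5936, 0.121], [0.5989, 0.0639], [0.5558, 0.0642]]
```

Emit:
{"method": "drive_tool", "body": {
  "offset": [
    [34.6,-10.5,0],
    [0,0,35],
    [0,0,35],
    [0,0,35],
    [0,0,35],
    [0,0,35],
    [0,0,33],
    [0,0,0],
    [0,0,0],
    [0,0,0]
  ],
  "twist": [-0.007,0,0,0,0,0,0,0,0,0]
}}

```text
time_s: 4.03
ee_pos: [0.4372, 0.235, 0.0453]
eef_rot: [2.216, 2.225, 0.003]
wrist_force: [-0.2, 0.1, -1.1]
grip_width: 0.0855
grip_force: 0.0
```

```bash
python3 - <<'E'
from h import *
go([.4367,.2334,.042],0)
E
```

```text
tcp [0.4372 0.235  0.0453] yawy 0.0039 tilt [ 0.002  0.    -1.   ] q [ 0.27  0.62  1.88 -0.    0.64  0.26] t 4.0333
  offset mm [-1.6 -0.5  3.3] twist 0.0039
```

Emit:
{"method": "drive_tool", "body": {
  "offset": [
    [-1.6,-0.5,2.5],
    [0,0,0]
  ],
  "twist": [0.004,0]
}}

```text
time_s: 4.2
ee_pos: [0.437, 0.2335, 0.0436]
eef_rot: [2.219, 2.22, 0.006]
wrist_force: [-0.1, -1.0, -0.2]
grip_width: 0.0851
grip_force: 0.0
```

Emit:
{"method": "drive_tool", "body": {
  "offset": [
    [0,0,0],
    [0,0,0],
    [0,0,0],
    [0,0,0],
    [0,0,0],
    [0,0,0],
    [0,0,0],
    [0,0,0],
    [0,0,0],
    [0,0,0]
  ],
  "twist": [0,0,0,0,0,0,0,0,0,0],
  "claw": 0,
  "newtons": 50
}}

```text
time_s: 5.03
ee_pos: [0.4381, 0.234, 0.0428]
eef_rot: [2.218, 2.22, 0.008]
wrist_force: [0.6, -0.0, 10.3]
grip_width: -0.0002
grip_force: 5.0
```

Emit:
{"method": "drive_tool", "body": {
  "offset": [
    [0,0,-20],
    [0,0,-25],
    [0,0,-25],
    [0,0,-20],
    [0,0,0],
    [0,0,0],
    [0,0,0]
  ],
  "twist": [0,0,0,0,0,0,0]
}}

```text
time_s: 5.62
ee_pos: [0.4343, 0.233, 0.1307]
eef_rot: [-2.219, -2.222, 0.003]
wrist_force: [-0.3, -0.0, -1.0]
grip_width: -0.0
grip_force: 0.0
```

```bash
python3 - <<'E'
from h import *
go([.5746,.0971,.12],0)
E
```

```text
tcp [0.4343 0.233  0.1307] yawy 0.001 tilt [-0.002 -0.001 -1.   ] q [0.27 0.46 1.83 0.   0.85 0.26] t 5.6167
  offset mm [-136.   140.1   10.4] twist 0.001
```

The gripper closed on nothing (width 0), so I'll look before going on.

```bash
python3 - <<'E'
from h import *
Ct=cam("top");a=vision.grab_frame("top")[:,:,::-1];C=cam("wrist");w=vision.grab_frame("wrist")[:,:,::-1];Cs=cam("scene");s=vision.grab_frame("scene")[:,:,::-1]
cv2.imwrite("pics/w3.png",w)
out=np.zeros((480,800,3),np.uint8)
out[:,:400]=cv2.resize(w[:,100:500],(400,480))
out[:240,400:]=cv2.resize(a[230:290,190:290],(400,240),interpolation=2)
out[240:,400:]=cv2.resize(s[260:400,230:463],(400,240))
cv2.imwrite("pics/m3.png",out)
E
```

```text
(no output)
```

View pics/m3.png

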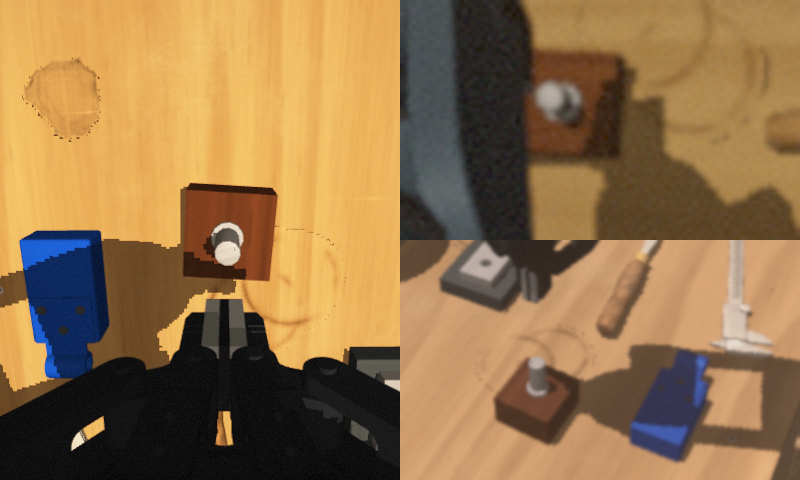

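The pin still stands upright in the block: top at crop (228,252), collar at (227,232). The closed fingertips at (223,300) look short of it. I'll triangulate the pin from these views and check where the TCP projects.

```bash
python3 - <<'E'
from h import *
C=cam("wrist");Ct=cam("top");Cs=cam("scene");s=bot.read_state();go([.4367,.2334,.045],0)
print("tcp proj",proj([s["ee_pos"],s["ee_pos"]+[0,0,.019]],C))
w=(328,252);print("w plane",plane([w],.072,C)[0].round(4),"collar",plane([(328,234)],.038,C)[0].round(4))
t=(190+150/4,230+97/4);sc=(230+137*233/400,260+(362-240)*140/240);print(t,sc)
print(tri(w,C,t,Ct),tri(w,C,sc,Cs),tri(t,Ct,sc,Cs))
E
```

```text
tcp [0.4343 0.233  0.1302] yawy 0.001 tilt [-0.003 -0.001 -1.   ] q [0.27 0.46 1.83 0.   0.85 0.26] t 5.7667
  offset mm [ 0.5  2.6 85.2] twist 0.001
tcp proj [[324.48521459 291.8342037 ]
 [324.41087096 310.09482018]]
w plane [0.4363 0.2336 0.072 ] collar [0.4365 0.2356 0.038 ]
(227.5, 254.25) (309.8025, 331.1666666666667)
(array([0.43618358, 0.23191901, 0.06630952]), np.float64(0.0003249596124846971)) (array([0.43569952, 0.23265715, 0.07085959]), np.float64(0.0017185396979865417)) (array([0.43561699, 0.23122381, 0.0699185 ]), np.float64(5.918152998638663e-05))
```

The pin position is confirmed at (.436,.233). The fingertips show up about 25 px behind where the TCP projects, so the real tip may be higher or offset from it. I'll check in the independent scene view with the TCP marked.

```bash
python3 - <<'E'
from h import *
C=cam("scene");s=bot.read_state();a=vision.grab_frame("scene")[:,:,::-1].copy()
p=s["ee_pos"];P=proj([p,p+[0,0,.019],p+[0,0,.03],p+[0,.011,0],p+[0,-.011,0]],C);print(P.round(1))
x0,y0=int(P[0,0])-66,int(P[0,1])-60
b=cv2.resize(a[y0:y0+100,x0:x0+133],(798,600),interpolation=cv2.INTER_CUBIC)
for q,c in zip(P,[(0,0,255),(0,255,0),(255,0,0),(255,0,255),(255,255,0)]): cv2.circle(b,tuple(((q-[x0,y0]+.5)*6).astype(int)),4,c,-1)
cv2.imwrite("pics/s4.png",b)
E
```

```text
[[308.8 305.7]
 [308.4 296.9]
 [308.1 291.7]
 [305.4 310.4]
 [312.1 301.1]]
```

View pics/s4.png

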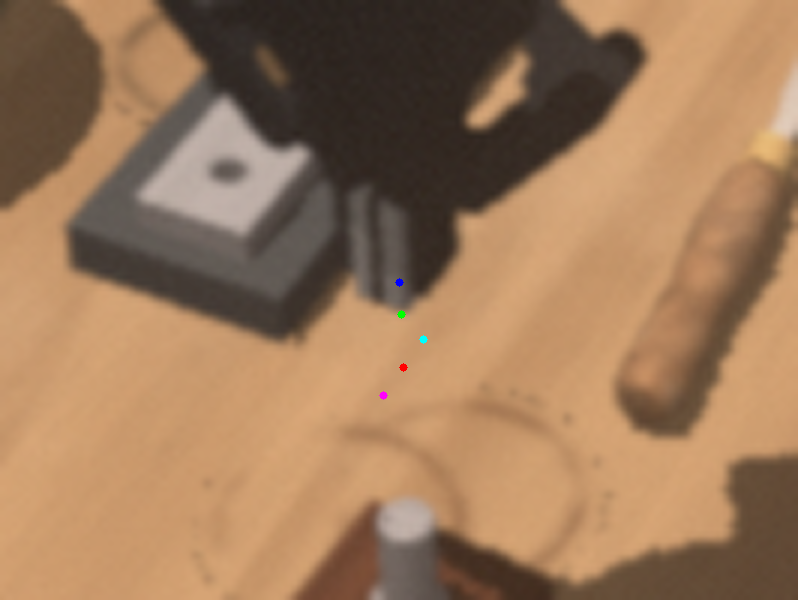

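In the scene view the fingertips end at crop (382,300), while the reported TCP (red) is at (403,367). The real tips are about 29 mm behind the reported TCP along the tool axis. That fits the 10 N press on the pin top at reported z 0.043. I'll work with tip = TCP + 29 mm and grasp lower.

Emit:
{"method": "drive_tool", "body": {
  "offset": [
    [0,2.2,0],
    [0,0,0],
    [0,0,0],
    [0,0,0],
    [0,0,0],
    [0,0,0],
    [0,0,0],
    [0,0,0],
    [0,0,0]
  ],
  "twist": [0,0,0,0,0,0,0,0,0],
  "claw": 1
}}

```text
time_s: 6.57
ee_pos: [0.4378, 0.2333, 0.1317]
eef_rot: [2.22, 2.223, 0.0]
wrist_force: [-0.7, 0.1, 0.0]
grip_width: 0.0854
grip_force: 0.0
```

Emit:
{"method": "drive_tool", "body": {
  "offset": [
    [0,0,30],
    [0,0,30],
    [0,0,30],
    [0,0,26],
    [0,0,0],
    [0,0,0],
    [0,0,0]
  ],
  "twist": [0,0,0,0,0,0,0]
}}

```text
time_s: 7.15
ee_pos: [0.4385, 0.2335, 0.0165]
eef_rot: [2.22, 2.222, 0.002]
wrist_force: [1.0, -0.1, -0.3]
grip_width: 0.0852
grip_force: 0.0
```

Emit:
{"method": "drive_tool", "body": {
  "offset": [
    [0,0,0],
    [0,0,0],
    [0,0,0],
    [0,0,0],
    [0,0,0],
    [0,0,0],
    [0,0,0],
    [0,0,0],
    [0,0,0],
    [0,0,0]
  ],
  "twist": [0,0,0,0,0,0,0,0,0,0],
  "claw": 0,
  "newtons": 50
}}

```text
time_s: 7.98
ee_pos: [0.4378, 0.2334, 0.0162]
eef_rot: [2.22, 2.222, 0.001]
wrist_force: [-1.1, 0.2, 5.0]
grip_width: 0.0145
grip_force: 48.6
```

Emit:
{"method": "drive_tool", "body": {
  "offset": [
    [0,0,-25],
    [0,0,-35],
    [0,0,-35],
    [0,0,0],
    [0,0,0]
  ],
  "twist": [0,0,0,0,0]
}}

```text
time_s: 8.4
ee_pos: [0.4391, 0.2338, 0.1123]
eef_rot: [2.218, 2.221, 0.007]
wrist_force: [0.4, 0.5, -1.1]
grip_width: 0.0144
grip_force: 49.1
```

Emit:
{"method": "drive_tool", "body": {
  "offset": [
    [-20,20,0],
    [-20,20,0],
    [-20,20,0],
    [-20,20,0],
    [-20,20,0],
    [-10,20,0],
    [0,0,0],
    [0,0,0],
    [0,0,0]
  ],
  "twist": [0,0,0,0,0,0,0,0,0]
}}

```text
time_s: 9.15
ee_pos: [0.5556, 0.1236, 0.1089]
eef_rot: [-2.218, -2.22, 0.005]
wrist_force: [-0.4, 0.2, -0.9]
grip_width: 0.0143
grip_force: 49.1
```

```bash
python3 - <<'E'
from h import *
C=cam("wrist");w=vision.grab_frame("wrist")[:,:,::-1];cv2.imwrite("pics/w5.png",w);np.savez("w5.npz",K=C[0],d=C[1],R=C[2],t=C[3])
s=vision.grab_frame("scene")[:,:,::-1];t=vision.grab_frame("top")[:,:,::-1]
cv2.imwrite("pics/s5.png",s);cv2.imwrite("pics/t5.png",t)
out=np.zeros((480,800,3),np.uint8);out[:,:420]=w[:,130:550]
x0,y0=250,190;out[:240,420:]=cv2.resize(s[y0:y0+120,x0:x0+190],(380,240),interpolation=2)
x0,y0=260,150;out[240:,420:]=cv2.resize(t[y0:y0+80,x0:x0+127],(380,240),interpolation=2)
cv2.imwrite("pics/m5.png",out);go([.575,.0965,.10],0);print(bot.read_state()["grip_width"])
print(proj([[.575,.0965,.032]],C))
E
```

```text
tcp [0.5561 0.1242 0.1099] yawy 0.0021 tilt [-0.003  0.    -1.   ] q [0.02 0.58 1.66 0.   0.91 0.02] t 9.3
  offset mm [-27.7  18.9   9.9] twist 0.0021
0.014099043433950128
[[354.983035   284.84420012]]
```

View pics/m5.png

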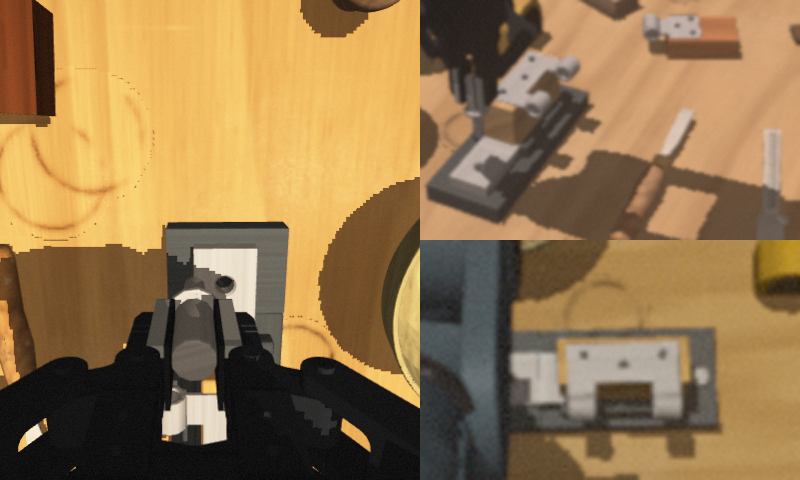

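The wrist view shows the pin held upright between the pads: grip top at crop (192,358), collar at about (190,292). The foot hole is at (355,284), exactly where (.575,.0965) projects. Next I'll check the pin's offset in the gripper.

```bash
python3 - <<'E'
from h import *
w=cv2.imread("pics/w5.png");z=np.load("w5.npz");C=(z["K"],z["d"],z["R"],z["t"])
p=bot.read_state()["ee_pos"];th=np.linspace(0,2*np.pi,40,endpoint=False)
for n,h,r in (("gtop",68,8),("collar",34,11),("collarlow",30,11),("shank",30,5),("tip",2,3)):
    q=proj(p+np.c_[r*np.cos(th),r*np.sin(th),0*th+h-12]/1000,C);print(n,q.min(0).round(1),q.max(0).round(1))
g=cv2.cvtColor(w,cv2.COLOR_BGR2GRAY)
print("rows 270-306, cols 298-344")
for r in range(264,308,3): print(r,g[r,296:346:3])
print("col 322 rows", [(r,int(g[r,322])) for r in range(300,384,4)])
for r in (335,345,355,365,372): print(r,g[r,290:356:3])
E
```

```text
gtop [300.  337.4] [350.9 382.3]
collar [297.6 287.1] [353.5 338.2]
collarlow [298.2 283.3] [352.9 333.4]
shank [313.1 297.3] [338.  320.1]
tip [319.2 277.3] [332.  289.3]
rows 270-306, cols 298-344
264 [ 78  45  45  40  46  43  91  41  45 108 219 227 227 227 223 227 231]
267 [ 75  44  42  43  45  47  41  43  44  58 181 211 209 208 204 228 230]
270 [ 84  41  44  41  42  42  42  43  40  61 101 102 100  99  99 210 217]
273 [ 80  40  42  41  44  42  44  47  45  64  96 102 100 103 100 101 103]
276 [ 90  44  42  41  40  46  44  47  44  59  94 104 103 101  97 102 106]
279 [ 94  45  45  44  44  45  41  58  65  76  87  93 101 101 103  97 105]
282 [ 94  37  41  43  40  43  43  64  65  67  84  65  63  99  98 102  90]
285 [ 93  43  45  40  46  43  57  65  63  72  64  67  66 100  98 100  96]
288 [ 95  41  44  43  43  44  72  78  87  94 103 106  79  92  99 101  94]
291 [ 94  45  45  44  50  79 189 219 234 239 235 235 184 118  96 100 102]
294 [ 96  39  40  60 119 230 227 225 226 225 181 227 205 213 185 106 103]
297 [ 92  46  67 179 228 227 227 228 228 224 213 224 102 102 101 100  71]
300 [105  79 
[... 169 characters left out ...]
 78 70 67 67 68 99 12]
col 322 rows [(300, 88), (304, 83), (308, 87), (312, 89), (316, 91), (320, 71), (324, 71), (328, 71), (332, 72), (336, 70), (340, 91), (344, 99), (348, 103), (352, 97), (356, 98), (360, 104), (364, 101), (368, 103), (372, 94), (376, 94), (380, 82)]
335 [73 70 15 20 10 68 71 71 74 72 69 67 71 71 68 65 69 62 60 10 17 58]
345 [ 82  52  17  10  46  71  84 102 102 101 100  98  98 100 106 106 108  72
  62  11  14  14]
355 [ 87  79  20  15  86  99 102 100  97  97  97  98  99 101 101 101 104 106
 102  27  24  21]
365 [ 14  14  21  13  79  98 101 103 103 101 103 100 102 102 103  99  98  97
  94  14  21  16]
372 [13 15 19 19 12 55 99 99 98 96 95 94 97 92 95 94 95 93 67 10 25 26]
```

Pin tip and grip top match the prediction within about 0.5 mm. I'll align over the hole and descend until the tip is just above it.

Emit:
{"method": "drive_tool", "body": {
  "offset": [
    [-27.2,19.2,0],
    [0,0,30],
    [0,0,28],
    [0,0,0],
    [0,0,0],
    [0,0,0],
    [0,0,0]
  ],
  "twist": [0.002,0,0,0,0,0,0]
}}

```text
time_s: 9.88
ee_pos: [0.5781, 0.0968, 0.0543]
eef_rot: [2.22, 2.22, 0.003]
wrist_force: [0.6, 0.9, 0.1]
grip_width: 0.0143
grip_force: 49.0
```

```bash
python3 - <<'E'
from h import *
go([.5753,.097,.014],0)
P=[]
for i in range(4):
    C=cam("wrist");w=vision.grab_frame("wrist")[:,:,::-1];P.append(bot.read_state()["ee_pos"])
print(np.mean(P,0).round(4),np.std(P,0).round(4));cv2.imwrite("pics/w6.png",w)
print("hole pred",proj([[.575,.0965,.032]],C).round(1),"tip pred",proj([P[-1]+[0,0,-.010]],C).round(1))
cv2.imwrite("pics/w6c.png",cv2.resize(w[220:400,240:440],(667,600),interpolation=2))
E
```

```text
tcp [0.5781 0.0968 0.0543] yawy -0.0001 tilt [ 0.003 -0.    -1.   ] q [-0.02  0.68  1.65  0.    0.81 -0.02] t 9.8833
  offset mm [ 0.2 -2.9 40.3] twist -0.0001
[0.578  0.0966 0.0542] [0.0001 0.0001 0.0002]
hole pred [[318.3 274.8]] tip pred [[324.1 283.6]]
```

View pics/w6c.png

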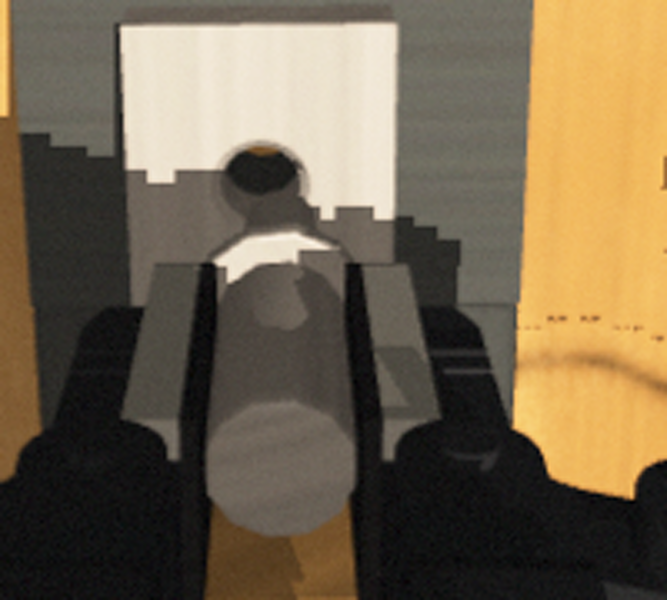

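The hole centre is at crop (263,178) and the shank tip at about (280,205). The tip needs to go 2.8 mm towards -x, which agrees with the state reading.

Emit:
{"method": "drive_tool", "body": {
  "offset": [
    [0.4,-2.8,0],
    [0,0,0],
    [0,0,7],
    [0,0,7],
    [0,0,6],
    [0,0,0]
  ],
  "twist": [0,0,0,0,0,0]
}}

```text
time_s: 10.58
ee_pos: [0.574, 0.0966, 0.031]
eef_rot: [-2.222, -2.219, 0.001]
wrist_force: [-0.2, 1.3, -1.3]
grip_width: 0.0145
grip_force: 49.1
```

```bash
python3 - <<'E'
from h import *
go([.5752,.097,.014],0);print(bot.read_state()["wrist_force"],bot.read_state()["wrist_torque"])
E
```

```text
tcp [0.574  0.0966 0.031 ] yawy -0.0012 tilt [-0.001  0.    -1.   ] q [-0.03  0.71  1.67  0.    0.76 -0.02] t 10.5833
  offset mm [ 0.4  1.3 17. ] twist -0.0012
[-0.20021212  1.2739733  -1.28292783] [-0.01678535 -0.10717183  0.05435931]
```

Emit:
{"method": "drive_tool", "body": {
  "offset": [
    [0,0.6,5],
    [0,0,5],
    [0,0,4],
    [0,0,2],
    [0,0,0],
    [0,0,0]
  ],
  "twist": [0,0,0,0,0,0]
}}

```text
time_s: 11.08
ee_pos: [0.5747, 0.0967, 0.0164]
eef_rot: [-2.222, -2.22, 0.0]
wrist_force: [0.2, 0.2, -0.0]
grip_width: 0.0147
grip_force: 49.1
```

Emit:
{"method": "drive_tool", "body": {
  "offset": [
    [0,0,2],
    [0,0,2],
    [0,0,0],
    [0,0,0]
  ],
  "twist": [0,0,0,0]
}}

```text
time_s: 11.42
ee_pos: [0.5754, 0.0967, 0.0142]
eef_rot: [2.221, 2.22, 0.002]
wrist_force: [-2.2, 0.1, 8.0]
grip_width: 0.0146
grip_force: 50.2
```

Emit:
{"method": "drive_tool", "body": {
  "offset": [
    [0,0,1.5],
    [0,0,0],
    [0,0,0]
  ],
  "twist": [0,0,0]
}}

```text
time_s: 11.67
ee_pos: [0.5755, 0.0967, 0.0141]
eef_rot: [2.221, 2.22, 0.002]
wrist_force: [-4.1, -0.6, 16.8]
grip_width: 0.0145
grip_force: 51.1
```

Emit:
{"method": "drive_tool", "body": {
  "offset": [
    [0,0,-2],
    [0,0,0],
    [0,0,0],
    [0,0,0],
    [0,0,0],
    [0,0,0]
  ],
  "twist": [0,0,0,0,0,0],
  "claw": 0.6
}}

```text
time_s: 12.17
ee_pos: [0.5747, 0.0966, 0.0127]
eef_rot: [-2.222, -2.22, 0.001]
wrist_force: [0.1, -0.4, -0.8]
grip_width: 0.0509
grip_force: 0.0
```

Emit:
{"method": "drive_tool", "body": {
  "offset": [
    [0,0,-30],
    [0,0,-40],
    [0,0,-40],
    [0,0,-40],
    [0,0,-20],
    [0,0,0],
    [0,0,0],
    [0,0,0]
  ],
  "twist": [0,0,0,0,0,0,0,0]
}}

```text
time_s: 12.83
ee_pos: [0.5737, 0.0967, 0.1819]
eef_rot: [-2.221, -2.219, 0.003]
wrist_force: [0.2, 0.3, -0.2]
grip_width: 0.0514
grip_force: 0.0
```

```bash
python3 - <<'E'
from h import *
C=cam("wrist");w=vision.grab_frame("wrist")[:,:,::-1];cv2.imwrite("pics/w7.png",w);np.savez("w7.npz",K=C[0],d=C[1],R=C[2],t=C[3])
hsv=cv2.cvtColor(w,cv2.COLOR_BGR2HSV);go([.47,-.2233,.2],0)
th=np.linspace(0,2*np.pi,40,endpoint=False)
for n,h,r in (("top home",70,8),("top if 5 high",75,8),("collar",36,11)):
    q=proj(np.c_[.575+r*np.cos(th)/1000,.0968+r*np.sin(th)/1000,0*th+h/1000],C);print(n,q.min(0).round(1),q.max(0).round(1))
c0=proj([[.575,.0968,.07]],C)[0].astype(int);print(c0)
g=cv2.cvtColor(w,cv2.COLOR_BGR2GRAY)
for r in range(c0[1]-36,c0[1]+26,3): print(r,g[r,c0[0]-24:c0[0]+27:3])
cv2.imwrite("pics/w7c.png",w)
E
```

```text
tcp [0.5734 0.0966 0.1813] yawy -0.0011 tilt [-0.004  0.    -1.   ] q [-0.03  0.5   1.56  0.    1.09 -0.02] t 12.8833
  offset mm [-320.1 -103.1  -18.4] twist -0.0011
top home [315.2 219.4] [337.8 241.4]
top if 5 high [315. 221.] [338.  243.3]
collar [312.3 206.1] [340.3 233.4]
[326 230]
194 [217 223 220 218 218 227 219 226 222 223 218 220 222 218 222 227 223]
197 [215 221 217 218 217 226 221 226 223 224 218 218 221 215 219 225 225]
200 [216 222 220 218 219 227 219 225 221 223 217 219 220 215 222 225 224]
203 [216 220 219 217 218 226 221 225 220 221 217 219 220 213 219 228 221]
206 [219 222 220 216 218 225 220 218 207 214 216 218 219 215 219 227 222]
209 [219 218 218 218 217 222 158 223 220 223 162 200 219 214 220 224 226]
212 [218 219 218 219 216 212 222 184 141 166 220 223 217 216 218 224 224]
215 [219 220 218 217 121 219  90  72  85  89  91 218 189 212 219 225 220]
218 [218 218 218 218 135  72  63  79  86  92  90  94 220 213 218 225 223]
221 [216 219 195  95  95  60  65 113 150 149  94  91 220 213 216 225 221]
224 [215 219  94  96  99  59 186 221 225 232 236 103 217 213 218 224 221]
227 [207 218  97  94  88 119 221 223 221 223 205 219 214 212 217 223 218]
230 [205 217  95  96  91 194 210 215 223 223 225 226 205 212 219 223 221]
233 [205 217 142  96  92 191 217 219 219 220 218 213 195 214 217 223 220]
236 [195 215 218 215 212 132 213 212 209 209 209 191 216 210 218 223 217]
239 [198 215 218 215 214 222 190 203 206 209 209 217 216 212 217 222 218]
242 [196 215 218 216 213 220 215 219 211 218 215 215 216 211 217 223 221]
245 [193 196 197 192 207 220 215 219 218 218 217 214 216 206 215 222 217]
248 [ 83  95  98  95 185 218 214 220 217 219 214 212 215 209 216 220 217]
251 [ 81 100  95  98 100 100  98  96  98 198 219 225 224 223 224 226 215]
254 [ 81 101 100  98  98  99 101  99 100 102 100 225 224 225 226 224 194]
```

View pics/w7.png

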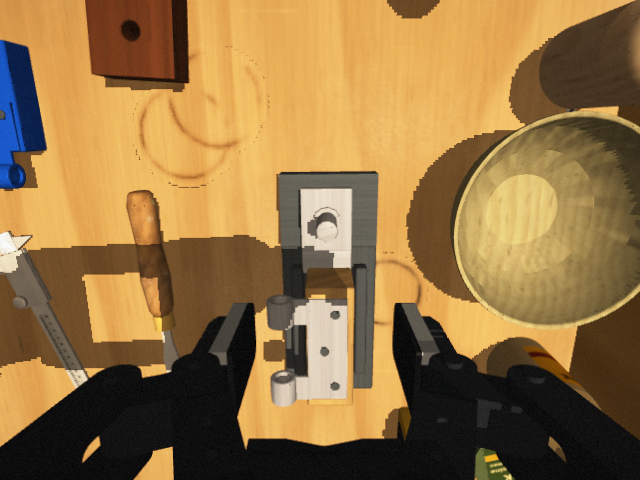

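The pin is home. The wrist view shows its top at (327,230), matching the home prediction, with the collar on the foot, the empty drilled block at (130,30) and the knuckles at (279,312) and (284,388). Next: the fixture yaw and hinge axis, and the way to the leaf.

```bash
python3 - <<'E'
from h import *
w=cv2.imread("pics/w7.png");z=np.load("w7.npz");C=(z["K"],z["d"],z["R"],z["t"]);hsv=cv2.cvtColor(w,cv2.COLOR_BGR2HSV)
base=(hsv[...,1]<70)
# subpixel-ish edges: far edge y=125 (rows), right edge x=76, left edge x=-4
def fit(pts,zz,ax):
    P=plane(pts,zz,C)[:,:2]; a,b=P[:,ax],P[:,1-ax]; k=np.polyfit(a,b,1)
    for _ in range(3):
        r=np.abs(b-np.polyval(k,a));m=r<=max(2*np.median(r),3e-4);k=np.polyfit(a[m],b[m],1)
    return k,len(P),np.polyval(k,a.mean()).round(4)
top=[(u,np.argmax(base[150:240,u])+150-.5) for u in range(285,372,3)]
right=[(360+np.argmax(~base[v,360:400])-.5,v) for v in range(180,240,3)]
left=[(260+np.argmax(base[v,260:300])-.5,v) for v in range(180,240,3)]
for n,p,ax in(("far",top,0),("right",right,1),("left",left,1)): print(n,fit(p,.02,ax))
# foot plate white
ft=(hsv[...,1]<50)&(hsv[...,2]>185)
top=[(u,np.argmax(ft[176:215,u])+176-.5) for u in range(305,350,3)]
r=[(338+np.argmax(~ft[v,338:370])-.5,v) for v in range(194,240,3)]
l=[(290+np.argmax(ft[v,290:320])-.5,v) for v in range(194,240,3)]
for n,p,ax in(("ffar",top,0),("fright",r,1),("fleft",l,1)): print(n,fit(p,.032,ax))
# knuckle masks
for zz,n in((.078,"axis"),(.088,"top")): print(n,plane([(279,296),(279,330),(284,370),(284,405)],zz,C).round(4).tolist())
g=cv2.cvtColor(w,cv2.COLOR_BGR2GRAY)
for v in range(290,412,5): print(v,g[v,258:306:3])
E
```

```text
far (array([-0.0012806 ,  0.13347671]), 29, np.float64(0.1327))
right (array([0.00327522, 0.61578721]), 20, np.float64(0.6161))
left (array([-0.00617915,  0.53742201]), 20, np.float64(0.5368))
ffar (array([-0.00119112,  0.12159021]), 15, np.float64(0.1209))
fright (array([0.01291495, 0.59329248]), 16, np.float64(0.5946))
fleft (array([-0.01201229,  0.55601951]), 16, np.float64(0.5548))
axis [[0.5408, 0.0502, 0.078], [0.5399, 0.0231, 0.078], [0.5426, -0.0107, 0.078], [0.5417, -0.0421, 0.078]]
top [[0.542, 0.0545, 0.088], [0.5411, 0.0283, 0.088], [0.5437, -0.0042, 0.088], [0.5429, -0.0345, 0.088]]
290 [94 90 93 94 93 88 93 90 89 42 38 35 39 36 37 26]
295 [89 89 89 94 92 86 76 70 71 60 44 34 35 39 40 23]
300 [88 88 88 64 62 66 84 90 88 84 66 68 85 96 94 94]
305 [ 92  90  90  72  81  86  83  88  86  90  86  76  89  89 134 141]
310 [ 90 123 202  99  85  89  93  94  93  93  81  75  87 213 213 219]
315 [199 201 201 103  85  87  90  95  91  91  83  72 190 215 211 218]
320 [201 202 202 140  81  91  89  96  87  91  85 157 190 215 211 216]
325 [205 200 201 176  83  88  89  91  91  90 108 153  9
[... 504 characters left out ...]

365 [194 194 199 202 194 198 194 199 200  86  41  40  33  38  36  33]
370 [193 192 198 201 199 199 193 169 117  77  85  91  59  38  40  40]
375 [189 190 194 199 191  77 138 173 182 176  85  85  81  68  63  66]
380 [186 191 197 199 142  88  66  79  92  86  74  98 144 208 209 214]
385 [184 191 197 195 145 138 178 193 211 211 212 190 155 210 208 212]
390 [182 193 193 197 162 139 184 195 207 208 213 187 155 209 209 216]
395 [185 192 192 198 175 141 186 196 208 207 209 186 150 197 210 216]
400 [181 192 191 196 190 139 186 198 209 204 204 183 148 180 180 178]
405 [182 191 191 192 191 194 191 195 209 202 197 184 184 180 178 178]
410 [178 186 189 195 190 190 191 189 187 191 185 180 182 178 178 176]
```

Emit:
{"method": "drive_tool", "body": {
  "offset": [
    [-33.5,-12.1,-5],
    [-33.5,-12.1,-5],
    [-33.5,-12.1,-5],
    [-33.5,-12.1,-5],
    [-33.5,-12.1,-5],
    [-33.5,-12.1,-5],
    [-33.5,-12.1,-5],
    [-33.5,-12.1,-5],
    [-33.5,-12.1,-5],
    [-33.5,-12.1,-5],
    [0,0,0]
  ],
  "twist": [0,0,0,0,0,0,0,0,0,0,0],
  "claw": 1
}}

```text
time_s: 13.8
ee_pos: [0.452, -0.2442, 0.2322]
eef_rot: [2.229, 2.213, -0.004]
wrist_force: [0.5, 0.7, -0.1]
grip_width: 0.0851
grip_force: 0.0
```

Emit:
{"method": "drive_tool", "body": {
  "offset": [
    [0,0,0],
    [0,0,0],
    [0,0,0],
    [0,0,0],
    [0,0,0],
    [0,0,0],
    [0,0,0],
    [0,0,0],
    [0,0,0],
    [0,0,0],
    [0,0,0],
    [0,0,0]
  ],
  "twist": [0.112,0.112,0.112,0.112,0.112,0.112,0.112,0.112,0.112,0.112,0,0]
}}

```text
time_s: 14.8
ee_pos: [0.453, -0.2374, 0.2316]
eef_rot: [-3.059, -0.705, 0.003]
wrist_force: [0.0, -0.0, -0.2]
grip_width: 0.0857
grip_force: 0.0
```

```bash
cat > leaf.py <<'E'
from h import *
def fit(u,v,C,zz):
    P=plane(np.c_[u,v],zz,C)[:,:2];vx,vy,x,y=cv2.fitLine(P.astype(np.float32)*1000,cv2.DIST_HUBER,0,.01,.01).ravel()
    return np.array([x,y])/1000,np.arctan2(vy,vx)
def leaf(zu=0.):
    "batten side edges (top face at zu+.028) and knuckle, in world; camera must see the leaf"
    C=cam("wrist");w=vision.grab_frame("wrist")[:,:,::-1];cv2.imwrite("pics/leaf.png",w);hsv=cv2.cvtColor(w,cv2.COLOR_BGR2HSV)
    m=((hsv[...,0]<16)&(hsv[...,1]>180)&(hsv[...,2]>60)).astype(np.uint8)
    n,l,st,ce=cv2.connectedComponentsWithStats(m);k=1+np.argmax(st[1:,4]);x,y,ww,h,a=st[k];print("orange",st[k])
    rows=np.arange(y+h//2,y+h-8);seg=[np.flatnonzero(l[r]==k) for r in rows]
    A=fit([s[0]-.5 for s in seg],rows,C,zu+.028);B=fit([s[-1]+.5 for s in seg],rows,C,zu+.028)
    print("edges yaw",A[1],B[1]);c=(x+ww/2);low=plane([(c,y+h-.5)],zu+.028,C)[0]
    s=(hsv[...,1]<80)&(hsv[...,2]>60);s[:,:x-5]=0;s[:,x+ww+5:]=0;s[y+h:]=0;s[:max(y-60,0)]=0
    r=np.flatnonzero(s.sum(1)>20);kr=r[0];cc=np.flatnonzero(s[kr+6]);print("knuckle row",kr,"cols",cc[0],cc[-1])
    K=plane([((cc[0]+cc[-1])/2,kr+6)],zu+.037,C)[0]
    print("edge mid",((A[0]+B[0])/2).round(4),"low",low.round(4),"knuckle~",K.round(4),"yaw low->k",np.arctan2(*(K-low)[1::-1]))
    return A,B,low,K
if __name__=="__main__":
    import sys;leaf(float(sys.argv[1]) if len(sys.argv)>1 else 0.);go([.4705,-.2233,-.027],-1.119)
E
python3 leaf.py
```

```text
orange [ 291  137   57   89 2657]
edges yaw 0.43108127 0.4676224
knuckle row 105 cols 302 336
edge mid [ 0.4544 -0.2313] low [ 0.434  -0.2412  0.028 ] knuckle~ [ 0.5251 -0.1969  0.037 ] yaw low->k 0.45237472372355697
  tcp [ 0.4531 -0.2375  0.2319] yawy -1.1181 tilt [-0.002  0.002 -1.   ] q [-0.7   0.34  1.68  0.    1.13  0.42] t 14.85
  offset mm [ 22.2  -4.5 258.9] twist 0.0009
```

Emit:
{"method": "drive_tool", "body": {
  "offset": [
    [21.2,-4.9,0],
    [0,0,40],
    [0,0,40],
    [0,0,40],
    [0,0,40],
    [0,0,40],
    [0,0,25],
    [0,0,15],
    [0,0,0],
    [0,0,0]
  ],
  "twist": [0.003,0,0,0,0,0,0,0,0,0]
}}

```text
time_s: 15.68
ee_pos: [0.47, -0.2241, -0.0079]
eef_rot: [-3.061, -0.697, 0.003]
wrist_force: [0.5, -0.5, -0.1]
grip_width: 0.0852
grip_force: 0.0
```

```bash
python3 - <<'E'
from h import *
go([.470,-.2238,-.027],-1.1208)
E
```

```text
tcp [ 0.47   -0.2241 -0.0079] yawy -1.1227 tilt [-0.002  0.002 -1.   ] q [-0.66  0.74  1.84  0.    0.57  0.46] t 15.6833
  offset mm [ 0.2 -0.2 19.1] twist -0.0019
```

Emit:
{"method": "drive_tool", "body": {
  "offset": [
    [0,0,10],
    [0,0,7],
    [0,0,0]
  ],
  "twist": [0,0,0]
}}

```text
time_s: 15.93
ee_pos: [0.4705, -0.2246, -0.0241]
eef_rot: [3.063, 0.697, 0.0]
wrist_force: [0.3, 0.6, -0.2]
grip_width: 0.0853
grip_force: 0.0
```

Emit:
{"method": "drive_tool", "body": {
  "offset": [
    [0,0,0],
    [0,0,0],
    [0,0,0],
    [0,0,0],
    [0,0,0],
    [0,0,0],
    [0,0,0],
    [0,0,0]
  ],
  "twist": [0,0,0,0,0,0,0,0],
  "claw": 0,
  "newtons": 60
}}

```text
time_s: 16.6
ee_pos: [0.4708, -0.2247, -0.023]
eef_rot: [3.063, 0.696, 0.001]
wrist_force: [-0.7, -0.5, 5.7]
grip_width: 0.0486
grip_force: 64.2
```

Emit:
{"method": "drive_tool", "body": {
  "offset": [
    [0,0,-20],
    [0,0,-35],
    [0,0,-35],
    [0,0,-35],
    [0,0,-20],
    [0,0,0],
    [0,0,0],
    [0,0,0]
  ],
  "twist": [0,0,0,0,0,0,0,0]
}}

```text
time_s: 17.27
ee_pos: [0.4695, -0.2239, 0.1202]
eef_rot: [-3.062, -0.696, 0.002]
wrist_force: [-1.2, -0.3, -2.5]
grip_width: 0.0488
grip_force: 63.5
```

```bash
python3 - <<'E'
from h import *
C=cam("wrist");w=vision.grab_frame("wrist")[:,:,::-1];cv2.imwrite("pics/w8.png",w);np.savez("w8.npz",K=C[0],d=C[1],R=C[2],t=C[3])
s=bot.read_state();p=s["ee_pos"];R=Ro.from_rotvec(s["eef_rot"]).as_matrix();print(s["grip_width"],s["wrist_force"]);go([.483,.007,.026],-np.pi/2)
T=lambda X:p+R@(np.array(X)/1000)
# predicted knuckle corners: knuckle centre 58 ahead, z: underside at TCP-(-.0235)-> 23.5mm above TCP => tool z -(23.5+28)
for n,X in (("k far L",(68,-15,-51.5)),("k far R",(68,15,-51.5)),("k top L",(58,-15,-61.5)),("k top R",(58,15,-61.5)),("plate cornL",(40,-22,-53.5)),("battenL",(40,-25,-51.5)),("battenR",(40,25,-51.5))): print(n,proj([T(X)],C)[0].round(1))
g=cv2.cvtColor(w,cv2.COLOR_BGR2GRAY);hsv=cv2.cvtColor(w,cv2.COLOR_BGR2HSV)
k=proj([T((63,0,-58))],C)[0].astype(int);print(k)
for r in range(k[1]-45,k[1]+60,5): print(r,[f"{a}/{b}" for a,b in zip(g[r,k[0]-60:k[0]+66:9],hsv[r,k[0]-60:k[0]+66:9,1])])
E
```

```text
0.048870820527885495 [-0.04685797  0.52969335 -2.17411645]
  tcp [ 0.4693 -0.2237  0.1196] yawy -1.1241 tilt [-0.003  0.002 -1.   ] q [-0.66  0.51  1.77 -0.    0.86  0.46] t 17.3167
  offset mm [ 112.2 -201.8   94.1] twist 0.4467
k far L [270.9 137.5]
k far R [376.9 137.4]
k top L [267.7 177.3]
k top R [380.3 177.2]
plate cornL [249.9 235.1]
battenL [241.1 233.4]
battenR [406.8 233.3]
[323 157]
112 ['171/161', '172/156', '167/161', '160/158', '156/165', '161/162', '153/164', '158/167', '153/165', '155/164', '152/167', '157/164', '160/161', '167/159']
117 ['172/159', '171/162', '170/162', '166/159', '158/162', '156/163', '160/167', '147/172', '152/166', '155/162', '154/165', '155/163', '157/162', '159/161']
122 ['166/158', '174/157', '169/159', '171/157', '165/161', '160/164', '158/162', '163/163', '153/166', '152/166', '149/170', '158/162', '153/165', '156/167']
127 ['172/159', '167/157', '172/159', '172/158', '168/161', '169/158', '160/166', '156/163', '164/163', '154/167', '153/168', '155/167', '158/161', '158/162']
132 ['166/160', '172/159', '168/159', '170/158', '169/165', '167/1
[... 1745 characters left out ...]
, '150/49', '154/47', '152/52', '154/48', '154/48', '157/51', '158/49', '161/46', '163/47', '166/44', '168/45', '162/163']
197 ['154/166', '130/46', '133/50', '137/47', '140/48', '141/49', '141/47', '143/51', '145/46', '146/49', '148/51', '150/49', '151/48', '162/161']
202 ['153/168', '100/50', '106/52', '101/51', '106/53', '113/44', '112/48', '117/50', '117/48', '118/49', '119/53', '122/50', '122/48', '162/163']
207 ['157/165', '128/111', '73/42', '70/53', '75/50', '83/40', '82/52', '86/52', '87/52', '86/54', '90/57', '92/55', '92/46', '161/157']
212 ['159/165', '172/97', '182/47', '184/45', '185/44', '186/48', '186/46', '188/46', '186/43', '187/46', '187/43', '184/47', '186/48', '168/152']
```

```bash
cat > kn.py <<'E'
from h import *
def kn(w,C,p,R,kx=58.,ky=0.,kz=-51.5):
    hsv=cv2.cvtColor(w,cv2.COLOR_BGR2HSV);T=lambda X:p+np.array(X)@R.T/1000
    th=np.linspace(0,2*np.pi,60)
    cyl=np.vstack([np.c_[kx+10*np.cos(th),0*th+ky+s,kz+10*np.sin(th)] for s in(-15,15)]);q=proj(T(cyl),C)
    print("pred rows",q[:,1].min().round(1),q[:,1].max().round(1),"cols",q[:,0].min().round(1),q[:,0].max().round(1))
    s=hsv[...,1]<80;c0=int(q[:,0].mean());r0=int(q[:,1].mean())
    col=s[:,c0-30:c0+30].mean(1)>.5;top=r0
    while col[top-1]: top-=1
    out=[]
    for r in (top+10,top+30,top+50):
        a=c0
        while s[r,a-1]:a-=1
        b=c0
        while s[r,b+1]:b+=1
        e=[th2 for th2 in (0,)];out.append((r,a-.5,b+.5))
    tl=[next((r for r in range(top-12,top+15) if s[r,c]),None) for c in (c0-45,c0-25,c0,c0+25,c0+45)]
    print("obs top",top-.5,"sides",out,"top edge rows",tl)
    print("front of pred at side rows:",[(round(v,1),round(u,1)) for u,v in q[::10]])
if __name__=="__main__":
    w=cv2.imread("pics/w8.png");z=np.load("w8.npz");C=(z["K"],z["d"],z["R"],z["t"]);s=bot.read_state()
    R=Ro.from_rotvec(s["eef_rot"]).as_matrix();kn(w,C,s["ee_pos"],R)
    kn(w,C,s["ee_pos"],R,57);kn(w,C,s["ee_pos"],R,58,0,-48.5)
E
python3 kn.py
```

```text
pred rows 137.4 207.8 cols 267.5 380.5
obs top 139.5 sides [(150, 269.5, 377.5), (170, 268.5, 378.5), (190, 269.5, 378.5)] top edge rows [140, 140, 140, 140, 140]
front of pred at side rows: [(np.float64(137.5), np.float64(270.9)), (np.float64(154.0), np.float64(274.9)), (np.float64(187.3), np.float64(275.9)), (np.float64(207.5), np.float64(273.1)), (np.float64(193.0), np.float64(268.7)), (np.float64(154.8), np.float64(267.7)), (np.float64(137.4), np.float64(376.9)), (np.float64(154.0), np.float64(372.8)), (np.float64(187.2), np.float64(371.8)), (np.float64(207.4), np.float64(374.8)), (np.float64(193.0), np.float64(379.2)), (np.float64(154.7), np.float64(380.2))]
pred rows 141.1 211.2 cols 267.6 380.4
obs top 139.5 sides [(150, 269.5, 377.5), (170, 268.5, 378.5), (190, 269.5, 378.5)] top edge rows [140, 140, 140, 140, 140]
front of pred at side rows: [(np.float64(141.1), np.float64(271.0)), (np.float64(157.4), np.float64(275.1)), (np.float64(190.4), np.float64(276.0)), (np.float64(210.8), np.float64(273.2)), (np.float64(196.7), np.float64(268.9)), (np.float64(158.6), np.float64(267.9
[... 215 characters left out ...]
(158.5), np.float64(380.1))]
pred rows 137.1 205.9 cols 268.9 379.0
obs top 139.5 sides [(150, 269.5, 377.5), (170, 268.5, 378.5), (190, 269.5, 378.5)] top edge rows [140, 140, 140, 140, 140]
front of pred at side rows: [(np.float64(137.2), np.float64(272.1)), (np.float64(153.4), np.float64(276.0)), (np.float64(185.9), np.float64(277.0)), (np.float64(205.6), np.float64(274.2)), (np.float64(191.4), np.float64(270.1)), (np.float64(154.0), np.float64(269.1)), (np.float64(137.1), np.float64(375.7)), (np.float64(153.4), np.float64(371.7)), (np.float64(185.9), np.float64(370.8)), (np.float64(205.5), np.float64(373.6)), (np.float64(191.3), np.float64(377.8)), (np.float64(154.0), np.float64(378.8))]
```

Emit:
{"method": "drive_tool", "body": {
  "offset": [
    [18.7,-33.7,-7.5],
    [18.7,-33.7,-7.5],
    [18.7,-33.7,-7.5],
    [18.7,-33.7,-7.5],
    [18.7,-33.7,-7.5],
    [18.7,-33.7,-7.5],
    [0,0,0],
    [0,0,0],
    [0,0,0],
    [0,0,0],
    [0,0,0],
    [0,0,0]
  ],
  "twist": [0,0,0,0,0,0,0.1117,0.1117,0.1117,0.1117,0,0]
}}

```text
time_s: 18.32
ee_pos: [0.4833, 0.0065, 0.1646]
eef_rot: [-3.141, -0.004, 0.005]
wrist_force: [-0.3, -1.0, -1.9]
grip_width: 0.0486
grip_force: 63.4
```

```bash
python3 - <<'E'
from h import *
go([.4835,.007,.068],-np.pi/2);print(bot.read_state()["grip_width"])
E
```

```text
tcp [0.4833 0.0065 0.1646] yawy -1.5679 tilt [-0.003  0.001 -1.   ] q [-0.22  0.4   1.82 -0.    0.93  1.35] t 18.3167
  offset mm [ 0.5 -0.5 96.6] twist 0.0029
0.04855251388883589
```

Emit:
{"method": "drive_tool", "body": {
  "offset": [
    [0.3,-0.5,32],
    [0,0,32],
    [0,0,30],
    [0,0,0],
    [0,0,0],
    [0,0,0]
  ],
  "twist": [0.003,0,0,0,0,0]
}}

```text
time_s: 18.82
ee_pos: [0.4853, 0.0065, 0.0727]
eef_rot: [3.141, -0.004, 0.001]
wrist_force: [0.5, -0.2, -1.4]
grip_width: 0.0485
grip_force: 63.4
```

```bash
python3 - <<'E'
from h import *
from kn import kn
C=cam("wrist");w=vision.grab_frame("wrist")[:,:,::-1];cv2.imwrite("pics/w9.png",w)
s=bot.read_state();p=s["ee_pos"];R=Ro.from_rotvec(s["eef_rot"]).as_matrix();go([.4835,.007,.028],-np.pi/2)
kn(w,C,p,R,57.5,0,-50)
g=cv2.cvtColor(w,cv2.COLOR_BGR2GRAY);hsv=cv2.cvtColor(w,cv2.COLOR_BGR2HSV)
th=np.linspace(0,2*np.pi,60)
for n,a,b in(("+y",22,42),("-y",-42,-22)):
    q=proj(np.vstack([np.c_[.541+.01*np.cos(th),0*th+.007+e/1000,.078+.01*np.sin(th)] for e in(a,b)]),C);print(n,q.min(0).round(1),q.max(0).round(1))
print("gray/sat rows; cols 180..470 step 10")
for r in range(60,215,6): print(r,' '.join(f"{a}{'s' if b<80 else '.'}" for a,b in zip(g[r,180:475:10],hsv[r,180:475:10,1])))
E
```

```text
tcp [0.4859 0.0064 0.0734] yawy -1.5731 tilt [ 0.003 -0.001 -1.   ] q [-0.22  0.56  1.89  0.    0.69  1.36] t 18.8667
  offset mm [-2.6 -0.6 45.4] twist -0.0023
pred rows 136.6 207.0 cols 268.1 381.1
obs top 119.5 sides [(130, 87.5, 466.5), (150, 90.5, 464.5), (170, 214.5, 436.5)] top edge rows [108, 108, 108, 108, 108]
front of pred at side rows: [(np.float64(136.6), np.float64(271.5)), (np.float64(153.2), np.float64(275.6)), (np.float64(186.4), np.float64(276.5)), (np.float64(206.6), np.float64(273.7)), (np.float64(192.2), np.float64(269.4)), (np.float64(154.0), np.float64(268.3)), (np.float64(136.6), np.float64(377.5)), (np.float64(153.2), np.float64(373.4)), (np.float64(186.4), np.float64(372.4)), (np.float64(206.6), np.float64(375.3)), (np.float64(192.2), np.float64(379.8)), (np.float64(153.9), np.float64(380.8))]
+y [209.9 139.9] [270.4 191.5]
-y [374.9 139.5] [435. 191.]
gray/sat rows; cols 180..470 step 10
60 217s 226s 181. 180. 224s 225s 99s 94s 221s 220s 220s 218s 217s 216s 214s 214s 211s 211s 211s 210s 205s 206s 64s 89s 207s 201s 187. 186. 87s 85s
66 220s 219s 185. 186. 22
[... 2980 characters left out ...]
s 187s 188s 189s 192s 193s 195s 196s 199s 200s 73. 97s 100s 105s 111s 117s 184. 182. 183. 180.
192 180. 182. 184. 182. 184. 188. 190. 190. 186. 154s 171s 170s 174s 174s 175s 181s 180s 181s 186s 185s 85. 84. 87. 81. 81. 190. 187. 186. 185. 183.
198 183. 186. 186. 183. 185. 186. 185. 186. 193. 151. 148s 150s 155s 154s 157s 157s 160s 162s 163s 163s 83. 116. 79. 81. 190. 187. 187. 189. 188. 186.
204 180. 185. 184. 181. 185. 185. 185. 191. 186. 189. 108s 115s 112s 117s 117s 123s 124s 123s 128s 130s 84. 188. 185. 184. 180. 185. 179. 182. 181. 180.
210 187. 185. 185. 183. 185. 184. 184. 188. 188. 190. 201s 201s 200s 205s 203s 200s 200s 199s 199s 201s 84. 185. 182. 182. 180. 181. 178. 175. 178. 174.
```

The jamb knuckles sit within about 1 mm of prediction and straddle the leaf knuckle evenly, so I can descend.

Emit:
{"method": "drive_tool", "body": {
  "offset": [
    [-2.3,0,8],
    [0,0,9],
    [0,0,9],
    [0,0,8],
    [0,0,0],
    [0,0,0],
    [0,0,0]
  ],
  "twist": [-0.002,0,0,0,0,0,0]
}}

```text
time_s: 19.45
ee_pos: [0.4824, 0.0068, 0.0379]
eef_rot: [-3.142, 0.001, 0.0]
wrist_force: [-0.3, 0.5, -2.1]
grip_width: 0.0488
grip_force: 63.5
```

```bash
python3 - <<'E'
from h import *
go([.4835,.0062,.028],-np.pi/2);print(bot.read_state()["wrist_force"])
E
```

```text
tcp [0.4824 0.0068 0.0379] yawy -1.5717 tilt [-0.  0. -1.] q [-0.22  0.62  1.92  0.    0.6   1.35] t 19.45
  offset mm [1.2 0.6 9.9] twist -0.0009
[-0.26062505  0.51263449 -2.10079453]
```

Emit:
{"method": "drive_tool", "body": {
  "offset": [
    [1.0,0.5,5],
    [0,0,5],
    [0,0,0],
    [0,0,0],
    [0,0,0],
    [0,0,0]
  ],
  "twist": [0,0,0,0,0,0]
}}

```text
time_s: 19.95
ee_pos: [0.4834, 0.0062, 0.0282]
eef_rot: [3.142, -0.002, 0.0]
wrist_force: [0.2, -0.3, -2.1]
grip_width: 0.0485
grip_force: 63.5
```

```bash
python3 - <<'E'
from h import *
C=cam("wrist");w=vision.grab_frame("wrist")[:,:,::-1];cv2.imwrite("pics/w10.png",w)
Cs=cam("scene");sc=vision.grab_frame("scene")[:,:,::-1];cv2.imwrite("pics/s10.png",sc)
s=bot.read_state();p=s["ee_pos"];R=Ro.from_rotvec(s["eef_rot"]).as_matrix();go([.4835,.0062,.028],-np.pi/2);print(s["wrist_force"])
th=np.linspace(0,2*np.pi,60)
for nm,CC in(("w",C),("s",Cs)):
  for n,a,b in(("+y",22,42),("leaf",-15,15),("-y",-42,-22)):
    q=proj(np.vstack([np.c_[.541+.01*np.cos(th),0*th+.0062+e/1000,.078+.01*np.sin(th)] for e in(a,b)]),CC);print(nm,n,q.min(0).round(1),q.max(0).round(1))
g=cv2.cvtColor(w,cv2.COLOR_BGR2GRAY);hsv=cv2.cvtColor(w,cv2.COLOR_BGR2HSV)
print("cols at rows:")
for r in range(120,222,4): print(r,' '.join(f"{a}{'s' if b<80 else '.'}" for a,b in zip(g[r,190:470:9],hsv[r,190:470:9,1])))
for r in (165,175): print(r,g[r,190:460:2].tolist())
E
```

```text
tcp [0.4835 0.0062 0.0282] yawy -1.5718 tilt [ 0. -0. -1.] q [-0.22  0.64  1.92  0.    0.58  1.35] t 20.05
  offset mm [0.  0.  0.2] twist -0.001
[-0.71995225  0.57569195 -2.26904118]
w +y [167.7 138.2] [254.6 208. ]
w leaf [268.3 137.9] [380.2 207.8]
w -y [393.7 137.9] [480.7 207.6]
s +y [301.6 234.9] [315.6 249.3]
s leaf [308.2 224.7] [324.2 241.4]
s -y [316.9 217.5] [330.2 231.1]
cols at rows:
120 222s 224s 224s 225s 227s 228s 229s 36s 36s 35s 35s 34s 37s 34s 31s 34s 33s 33s 36s 40s 35s 34s 37s 33s 210s 204s 205s 203s 203s 202s 199s 199s
124 213s 216s 218s 217s 220s 221s 221s 36s 34s 34s 30s 34s 34s 33s 28s 34s 34s 33s 33s 32s 34s 34s 36s 35s 208s 207s 206s 203s 202s 202s 203s 200s
128 217s 222s 219s 225s 223s 225s 225s 34s 35s 36s 36s 31s 37s 37s 33s 37s 37s 37s 34s 38s 35s 36s 34s 36s 208s 207s 204s 203s 205s 202s 202s 203s
132 216s 218s 221s 222s 222s 224s 223s 35s 34s 33s 37s 37s 34s 32s 40s 35s 37s 39s 36s 40s 39s 31s 36s 38s 204s 204s 203s 203s 201s 199s 202s 201s
136 215s 216s 220s 220s 222s 220s 222s 37s 34s 34s 37s 33s 37s 33s 91s 93s 89s 93s 90s 46s 44s 47s 34s 28s 203s 
[... 4004 characters left out ...]
 205, 202, 203, 200, 203, 199]
175 [211, 212, 211, 214, 215, 214, 214, 218, 221, 220, 222, 220, 222, 221, 226, 226, 225, 224, 227, 229, 227, 229, 230, 230, 231, 229, 215, 94, 71, 87, 90, 88, 63, 174, 193, 193, 190, 83, 83, 115, 199, 198, 198, 198, 198, 202, 200, 198, 200, 200, 202, 201, 203, 200, 202, 200, 201, 201, 202, 202, 204, 205, 205, 206, 205, 205, 204, 208, 204, 205, 206, 208, 208, 212, 207, 209, 210, 211, 207, 208, 211, 212, 212, 213, 209, 211, 211, 210, 209, 209, 209, 209, 212, 209, 193, 91, 175, 194, 195, 193, 192, 195, 194, 74, 149, 209, 210, 209, 108, 122, 198, 198, 200, 199, 201, 201, 199, 202, 201, 197, 200, 201, 199, 201, 203, 202, 201, 201, 202, 204, 202, 203, 204, 203, 203]
```

The knuckle sits evenly in the gap: the left gap is 26 px and the right 28 px, and the top and bottom rows agree with the jamb knuckles to about 1 px. The wrist force is only the leaf's weight, so it isn't touching anything. I'll hand in after a short settle.

Emit:
{"method": "drive_tool", "body": {
  "offset": [
    [0,0,0],
    [0,0,0],
    [0,0,0],
    [0,0,0],
    [0,0,0],
    [0,0,0]
  ],
  "twist": [0,0,0,0,0,0]
}}

```text
time_s: 20.55
ee_pos: [0.4834, 0.0063, 0.0281]
eef_rot: [-3.142, 0.002, -0.0]
wrist_force: [0.6, -0.6, -3.4]
grip_width: 0.0487
grip_force: 63.5
```

```bash
python3 - <<'E'
from cell import bot
print(bot.hand_in())
E
```

```text
the job is handed in; nothing more can be done
None
```

I handed the job in at about 20.6 s, with the pin home in the fixture and the leaf held still and clear with its knuckle in the jamb gap; the hand-in gave no verdict, and knuckle height is the least certain reading (within about 2 mm).

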